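Set the gib and length stop of a tuck cutter

ROBOT

A 6-joint arm with a two-finger parallel gripper is mounted at the origin on the work surface. World frame = base frame: x ahead of the robot, y to its left, z up, the work surface at z = 0. Lengths are in m, angles in degrees, forces in N, time in s.
With the tool pointing down it reaches from about 0.375 to 0.9 m from the base axis. Payload 3.1 kg.
Tool frame: the origin (TCP) lies at the very end of the fingers, on their centre line; the grasp point (between the pads) lies 19 mm behind it; z points along the fingers, y is the line along which they close (so a half turn about z gives the same grasp; the last joint's range is limited). The gripper opens to 87 mm and grips with 3 to 60 N. Pads are 19 mm wide; open, the fingers measure 117 mm over their backs; the gripper's body (75 mm by 190 mm) begins 51 mm behind the grasp point.
Start: joints at [-80.415, 30.224, 82.088, -0, 67.689, -10.227], TCP at [0.212, -0.588, 0.223] pointing down, gripper open.
Joint ranges: [-176.69, 176.69], [-43.24, 126.21], [12.49, 139.97], [-82, 262], [0, 151.66], [-163.58, 163.58]. Speed limits (degrees/s): [159.86, 159.86, 180, 180, 180, 180].

INTERFACE

Orientations are given as a 3x3 rotation matrix whose columns are the frame's x, y, z axes.
In Python, from rig import bot gives the robot as it stands.
- The arm moves only by the tool move_arm, never from a script. Its argument "increments" is a list of rows, each an object with "xyz": the shift along the tool's x, y, z in mm, a list of three; "roll": the turn about the tool's z in rad; "grip": the opening in per cent of the stroke, from 0 (shut) to 100 (fully open). A call has 1 to 5 rows; each row shifts and turns the commanded pose from where the row before left it, along the tool's axes as they then stand; what a row does not reach is not made up. A row lasts 1/12 s, in which the tool goes at most 41.7 mm and 7.16 degrees, less where a joint would pass 70% of its speed; a pose out of reach is approached as far as the arm can. A call is refused whole if a number of a shift passes 41.7 or a number of a turn 0.125, either way. A call with a gripper value outside its range is refused whole. The fingers move at their own pace and stop on an object; the grip force is fixed at half the most. Time passes only in rows, so rows that do not move let the fingers close. It gives the time, the measured TCP pose, the force, the opening and the grip force at its end, in the units of the state.
- bot.read_state(): the state, without advancing time (a new reading comes with each control period).
- bot.capture(name): name is "side" or "top" or "wrist"; returns (picture, depth): 420x560x3 uint8, red, green, blue; 420x560 float32, m along the optical axis (not along the pixel's ray), 0 where there is no reading.
- bot.camera_model(name): a dict with "intrinsics" (3x3 intrinsics, pixels), "rvec" (rotation vector, rad) and "tvec" (3), from world to camera coordinates, as OpenCV has them; the wrist camera has in their place "tool_from_camera" (4x4, takes a point from camera to tool coordinates, whose origin is the TCP and whose axes are the flange's). Camera axes: x right, y down, z forward; pixel columns grow to the right and rows downward; lengths in m; the calibration is good to about 2 mm. The wrist camera is an equidistant fisheye: a pixel r from the principal point sees the ray r / f radians off the axis. A picture is of the moment at which its call begins: read the wrist's pose just before it. camera_model takes no time and is no camera call.
- bot.hand_in(): hands the job in; it is judged then, once.
Trained networks look in the newest picture that a camera, given by its name, has taken for a name from the list of things; names that differ only in an ending like _2 or _b are one class to them, and where a whole thing is asked for, a point or a joint stands for the part that bears it (a point fixed in the world has none). Each returns a list of dicts, best first, with "conf" (0 to 1); they miss things now and then, are a little off and sometimes report something else, mostly with a low value. They report only what shows in the picture. A call takes as long as a camera call. They do not tell look-alikes from the thing itself.
- bot.spot_in(label, camera): "at" ([x, y, z] in m, in the coordinates of the camera as it stood for that picture, good to about 4 mm: the middle of the surface that is visible of it).
- bot.trace(label, camera): "mask" (420x560 bool, what is visible of it).
The state is a dict: "time_s": time; "joint_positions": joint angles; "qvel": joint speeds; "tau": joint torques, N m; "position": TCP position; "tcp_rot": TCP orientation; "force": force on the tool from outside, world axes, zero at the start; "moment": the same for the moment, N m; "opening": opening from 0.0 (shut) to 1.0 (fully open); "grasp_force": force on a finger pad.
Only numpy, scipy, OpenCV 4.12 (cv2) and the standard library are available. Lean on these libraries where they do the work, as an engineer would, in place of code of your own. Each camera call takes 0.05 s, during which the arm holds its last target. There are 200 camera calls.

TASK

The length stop of the cigar tuck cutter has worked loose on its slide bar. Turn the spade-headed gib thumbscrew on its carriage clockwise until it bottoms, just finger-tight and never forced, and back it off a quarter of a turn; then slide the carriage up until the steel length gauge in the trough is lightly nipped, with no gap left, between the stop face and the blade. Let go, and leave everything else on the bench as it is.

Things in the scene. Friction and masses are not known exactly. Their poses are not given: they have to be found in the camera images.
- thumbscrew (a point): centre of the spade head of the gib thumbscrew: an upright steel paddle on the carriage, 30 mm wide (its x), 10 mm thick (its y), 26 mm tall, with 14 mm free below it over a bush 18 mm across; z up, along the screw's axis. Right-hand thread, 1.25 mm a turn: clockwise from above tightens. It starts a quarter to three fifths of a turn short of bottoming, at any angle, and stays where it is left.
- screw_tip (a point): lower end of the thumbscrew's stem, hidden inside the carriage block; z up. It rises with the thread and meets the gib when the screw bottoms; these fractions of a millimetre are too fine to be measured, and the angle of the spade head does not tell them: feel it.
- gib_top (a point): point on the brass gib strip under the screw's tip, hidden inside the carriage block; z up. How the screw feels: it runs at 0.05 N m; from where it bottoms on the gib the gib gives, and the torque climbs by 3 N m per radian; 0.25 to 0.5 N m is finger-tight, over 0.7 N m forces it. The quarter turn counts from where it bottoms.
- stop_face (a point): centre of the stop face, a steel plate 24 mm wide, 22 mm tall at the blade end of the carriage, 36 mm from the thumbscrew's axis; y points along the slide bar to the blade, x across, z up. The carriage block (62 mm wide, 64 mm long) has its top 18 mm above this point. The carriage slides along the bar only, needs about 4 N to move and stays where it is left.
- lug (a point): grip point, 15 mm below the top, of the carriage's finger lug: an upright steel plate 12 mm thick (its y), 28 mm wide (x), 40 mm tall (z) at the end away from the blade, 75 mm from the thumbscrew's axis; 35 mm are free between it and the block, and a flat tongue 26 mm wide runs under it, its top 25 mm below this point. Axes as those of the stop face.
- blade_face (a point): point on the flat of the lowered blade that faces the stop, on the trough's centre line, level with the middle of the stop face; y along the bar, away from the stop, z up. The cutter is bolted down: base 380 mm long (y), 110 mm wide. Its blade frame stands about 100 mm above this point, with a round knurled knob on top that is not part of the job.
- gauge_mid (a point): middle of the length gauge, a plain steel rod of 16 mm diameter and 120 mm length lying loose in the trough along the bar with 1 mm play on either side. It starts 3 to 12 mm short of the blade. Pressed between stop and blade it hardly gives: over 25 N is too hard a squeeze.
- gum_pot: black plastic cup, 60 mm across, 45 mm tall, loose near the cutter; origin under its centre
- cap_punch: small upright brass punch with a wooden button, 26 mm across, 58 mm tall, loose near the cutter; origin under its centre
- rolling_knife: flat half-moon steel knife, about 115 x 120 x 4 mm, lying near the cutter; origin under its straight side
- phone: telephone lying flat, 72 x 150 x 9 mm; origin under its centre
- ring_gauge: wooden plate with five holes, 55 x 170 x 6 mm, lying flat; origin under its centre
- cigar_tray: wooden tray full of cigars, 170 x 200 mm, about 80 mm tall; origin under its centre
- loose_mould: closed black cigar mould, 125 x 290 x 63 mm, lying flat; origin under its centre
- brush: hand brush lying flat; origin under it
Mind the look-alikes: they are no part of the job. What is shaped like the part that bears gauge_mid but red or yellow is not meant.

How it is judged (in metres and radians):
On the way, in this order (a step that is already met when the one before it is completed fails the run):
1. the gib thumbscrew has been turned in until it bottoms (z of gib_top in the frame of stop_face below -0.0058099 m and z of screw_tip in the frame of stop_face below -0.0057801 m), for 0.05 s.
2. the thumbscrew has been backed off a quarter turn (z of screw_tip in the frame of stop_face between -0.0055812 and -0.0054121 m), for 0.2 s.
3. the gauge is nipped between stop face and blade (y of stop_face in the frame of blade_face above -0.1215 m and y of gauge_mid in the frame of blade_face above -0.0615 m), for 0.2 s.
At the end, for the whole second after the job is handed in: The thumbscrew stands a quarter turn (63 to 112 degrees) back from where it bottoms; the gauge lies in the trough, and the stop face is within 1.5 mm of the gauge's length (120 mm) from the blade, so that the gauge is nipped between them (all of step 2 and all of step 3 and y of stop_face in the frame of blade_face below -0.118 m and horizontal distance between gauge_mid and blade_face below 0.062 m and z of gauge_mid in the frame of blade_face below 0.002 m); the robot touches nothing.
It fails at once if the gib thumbscrew was forced (more than about 0.8 N m) (z of gib_top in the frame of stop_face below -0.0058537 m).
It fails at once if the gauge was squeezed hard between stop and blade (over 25 N) (contact force between carriage and gauge above 25 N).
It fails at once if a bystander was moved (distance of any of gum_pot, cap_punch, rolling_knife, phone, ring_gauge, cigar_tray, loose_mould, brush from where it was at the start of the episode above 0.03 m).
It also fails if it takes over 72 s, if anything falls off the work surface, if the arm or the gripper's body presses on something with over 40 N, if the wrist force passes 120 N, or if a joint passes its speed limit or range.

## Working session

There is one attempt and no reset: what is moved stays moved. The work goes in short steps, Python scripts to look and compute and a tool call to move; the robot and the scene stay as the last step left them, time stands still between calls to the robot, and variables do not carry over. Pictures are saved under pics/ and viewed, at most 10 in all, crops included, and the job is handed in when it is done.

Besides the shell and the picture viewer there is one more tool, called after ">>>" as name([rows], argument=value, ...), one row to a line, values as JSON. move_arm: Moves the arm, as the interface text tells. Its arguments: {"type":"object","properties":{"increments":{"type":"array"}},"required":["increments"]}

```bash
mkdir -p pics; ls; cat > h.py <<'E'
import numpy as np, cv2
from rig import bot
def cam(n):
    m=bot.camera_model(n); R=cv2.Rodrigues(np.array(m["rvec"],float))[0]; return np.array(m["intrinsics"],float),R,np.array(m["tvec"],float).ravel()
def c2w(n,p):
    K,R,t=cam(n); return R.T@(np.array(p)-t)
def px(n,w):
    K,R,t=cam(n); q=K@(R@np.array(w)+t); return q[:2]/q[2]
def cloud(n,d):
    K,R,t=cam(n); v,u=np.mgrid[0:420,0:560]; P=np.stack([(u-K[0,2])/K[0,0]*d,(v-K[1,2])/K[1,1]*d,d],-1)
    return (P-t)@R
E
python3 - <<'E'
from h import *
for n in("top","side"):
    p,d=bot.capture(n); cv2.imwrite(f"pics/{n}.png",p[:,:,::-1]); np.savez(f"pics/{n}.npz",p=p,d=d)
    for l in["thumbscrew","stop_face","lug","blade_face","gauge_mid","gum_pot","cap_punch","rolling_knife"]:
        for r in bot.spot_in(l,n)[:3]:
            w=c2w(n,r["at"]); print(n,l,round(r["conf"],2),w.round(3),px(n,w).round())
    print(n,"cam",c2w(n,[0,0,0]))
s=bot.read_state(); print(s["time_s"],s["force"],s["tcp_rot"])
E
```

```text
pics
top lug 0.81 [ 0.504 -0.008  0.052] [301. 213.]
top blade_face 0.27 [ 0.504 -0.006  0.051] [300. 213.]
top gauge_mid 0.67 [0.213 0.296 0.018] [182. 302.]
top gauge_mid 0.54 [0.526 0.146 0.043] [249. 200.]
top gauge_mid 0.5 [0.669 0.516 0.017] [139. 144.]
top gum_pot 0.65 [0.65  0.14  0.025] [257. 163.]
top gum_pot 0.25 [ 0.404 -0.282  0.013] [389. 261.]
top gum_pot 0.2 [ 0.505 -0.005  0.052] [300. 213.]
top cap_punch 0.4 [0.617 0.051 0.059] [285. 173.]
top rolling_knife 0.85 [0.395 0.192 0.012] [228. 244.]
top cam [0.24964307 0.0198049  1.16846262]
side stop_face 0.72 [0.505 0.01  0.054] [284. 210.]
side lug 0.85 [0.503 0.008 0.061] [284. 209.]
side lug 0.57 [0.652 0.132 0.038] [232. 209.]
side blade_face 0.7 [0.504 0.095 0.029] [266. 228.]
side gauge_mid 0.59 [0.206 0.302 0.016] [281. 323.]
side gauge_mid 0.56 [0.667 0.523 0.017] [136. 272.]
side gauge_mid 0.42 [0.524 0.137 0.047] [253. 228.]
side gum_pot 0.73 [0.651 0.133 0.033] [232. 210.]
side rolling_knife 0.77 [0.396 0.189 0.009] [267. 265.]
side cam [-0.26430171  0.72603893  1.21939615]
0.9 [ 0.18187689 -0.05813266 -0.50133328] [[ 9.40798172e-01  3.38967252e-01 -2.77377871e-05]
 [ 3.38967251e-01 -9.40798172e-01 -4.94891738e-05]
 [-4.28708687e-05  3.71571228e-05 -9.99999998e-01]]
```

```bash
python3 - <<'E'
from h import *
p=np.load("pics/top.npz")["p"]; q=np.load("pics/side.npz")["p"]
a=cv2.resize(p[130:270,200:400],None,fx=4,fy=4,interpolation=cv2.INTER_CUBIC); cv2.imwrite("pics/topc.png",a[:,:,::-1])
cv2.imwrite("pics/both.png",cv2.resize(np.hstack([p,q]),(800,300),interpolation=cv2.INTER_AREA)[:,:,::-1])
d=np.load("pics/top.npz")["d"]; P=cloud("top",d)
m=(P[...,2]>.02)&(P[...,0]>.35)&(P[...,0]<.7)&(P[...,1]>-.25)&(P[...,1]<.35)
# height map
X=np.arange(.42,.62,.008);Y=np.arange(-.16,.32,.01)
Q=P[m]
print("cols x",X[0],X[-1])
for y in Y:
    print(f"{y:.2f}"," ".join("%3d"%(1000*max(Q[(abs(Q[:,0]-x)<.004)&(abs(Q[:,1]-y)<.005)][:,2],default=0)) for x in X))
E
```

```text
cols x 0.42 0.6120000000000001
-0.16   0   0   0   0   0   0   0   0   0   0   0   0   0   0   0   0   0   0   0   0   0   0   0   0   0
-0.15   0   0   0   0   0   0   0   0   0   0   0   0   0   0   0   0   0   0   0   0   0   0   0   0   0
-0.14   0   0   0   0   0   0   0   0   0   0   0   0   0   0   0   0   0   0   0   0   0   0   0   0   0
-0.13   0   0   0   0   0   0   0   0   0  42  40  39  40  38   0   0   0   0   0   0   0   0   0   0   0
-0.12   0   0   0   0   0   0   0  38  38  40  42  40  38  37   0  26  21   0   0   0   0   0   0   0   0
-0.11   0   0   0   0   0  22   0   0  30  31  31  29  30  28   0  26  21   0   0   0   0   0   0   0   0
-0.10   0   0   0   0  24  25  20  20  29  30  33  31  33  30   0   0   0   0   0   0   0   0   0   0   0
-0.09   0   0   0   0   0   0   0  21  28  31  30  31  31  32   0   0   0   0   0   0   0   0   0   0   0
-0.08   0   0   0   0   0   0  21   0  27  31  31  29  30  30   0   0   0   0   0   0   0   0   0   0   0
-0.07   0   0   0   0   0   0  20   0  30  77  78  74  75   0   0   0   0   0   0   0   0   0   0   0   0
-0.06   0
[... 3286 characters left out ...]
 0   0   0   0   0   0   0   0   0   0   0   0   0   0   0   0   0   0
0.26   0   0   0   0   0   0   0   0   0   0   0   0   0   0   0   0   0   0   0   0   0   0   0   0   0
0.27   0   0   0   0   0   0   0   0   0   0   0   0   0   0   0   0   0   0   0   0   0   0   0   0   0
0.28   0   0   0   0   0   0   0   0   0   0   0   0   0   0   0   0   0   0   0   0   0   0   0   0   0
0.29   0   0   0   0   0   0   0   0   0   0   0   0   0   0   0   0   0   0   0   0   0   0   0   0   0
0.30   0   0   0   0   0   0   0   0   0   0   0   0   0   0   0   0   0   0   0   0   0   0   0   0   0
0.31   0   0   0   0   0   0   0   0   0   0   0   0   0   0   0   0   0   0   0   0   0   0   0   0   0
```

View pics/topc.png

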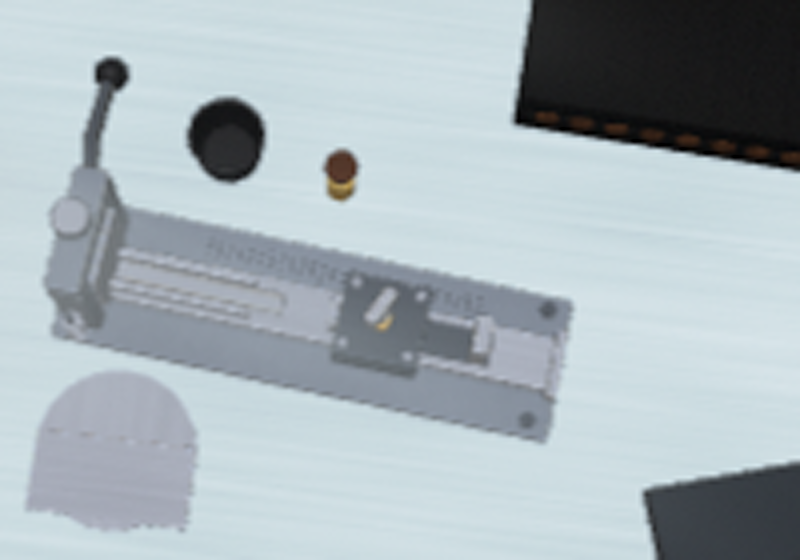

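View pics/both.png

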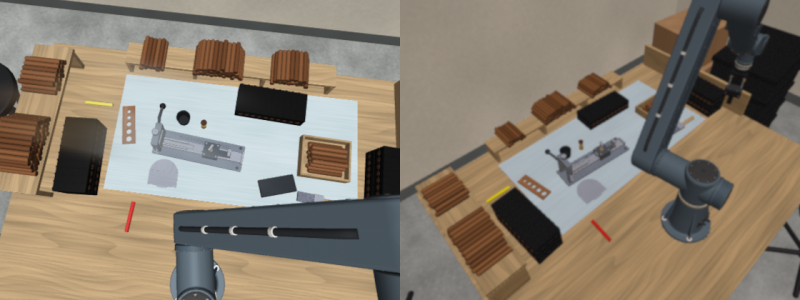

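Candidates for the gauge: steel rod in the trough (the grey rod, crop ~(220,285)), red rod (130,216 in the small picture) and yellow rod (98,103). The steel one in the trough fits, since red and yellow are excluded. For the spade head there are the light paddle on the dark carriage at crop (381,304) and the round knob at (70,217). The paddle is meant. The enlarged crop confirms both.

```bash
cat >> h.py <<'E'
def rect(Q,name):
    (c,s,a)=cv2.minAreaRect((Q[:,:2]*1000).astype(np.float32)); print(name,len(Q),np.round(c,1),np.round(s,1),round(a,1),"mean",(Q.mean(0)*1000).round(1),"zmed",round(np.median(Q[:,2])*1000,1)); return c
def go(w,ang=None):
    s=bot.read_state(); R=np.array(s["tcp_rot"]); d=R.T@(np.array(w)-np.array(s["position"]))*1000
    print("pos",np.round(s["position"],4),"toolx ang",round(np.degrees(np.arctan2(R[1,0],R[0,0])),2),"shift mm",d.round(1),"j6",round(s["joint_positions"][5],1))
E
python3 - <<'E'
from h import *
d=np.load("pics/top.npz")["d"]; P=cloud("top",d).reshape(-1,3)
x,y,z=P.T; b=(x>.44)&(x<.57)
sp=P[b&(abs(y-.01)<.04)&(z>.092)&(z<.115)]; rect(sp,"spade")
e,v=np.linalg.eigh(np.cov(sp[:,:2].T)); print("spade axis",np.degrees(np.arctan2(v[1,1],v[0,1])))
rect(P[b&(abs(y-.01)<.06)&(z>.047)&(z<.067)],"block")
rect(P[b&(y<-.045)&(y>-.085)&(z>.065)],"lug")
base=P[(x>.40)&(x<.60)&(y>-.16)&(y<.19)&(z>.012)]; rect(base,"base")
go([.5,.008,.2])
m=bot.camera_model("wrist"); print(m)
E
```

```text
spade 39 [512.8   9.9] [ 9.5 28. ] 61.9 mean [512.7   9.7 100.9] zmed 100.4
spade axis 151.11289352266746
block 434 [512.9  11.1] [69.9 63.1] 84.4 mean [510.9   9.5  53.9] zmed 53.8
lug 43 [505.8 -64.2] [11.3 27.8] 84.5 mean [505.4 -64.1  74.2] zmed 74.6
base 3715 [486.7  34.7] [323.8 167.8] 85.0 mean [511.7  29.4  27.6] zmed 19.1
pos [ 0.2119 -0.588   0.2226] toolx ang 19.81 shift mm [ 473.1 -463.    22.5] j6 -10.2
{'intrinsics': array([[325.1922621 ,   0.        , 279.57762459],
       [  0.        , 325.1922621 , 208.37114224],
       [  0.        ,   0.        ,   1.        ]]), 'tool_from_camera': array([[-6.43434015e-04, -9.61233367e-01, -2.75735382e-01,
         7.49489753e-02],
       [ 9.99999786e-01, -5.86654582e-04, -2.88399398e-04,
         1.17748269e-03],
       [ 1.15457699e-04, -2.75735509e-01,  9.61233539e-01,
        -1.63413629e-01],
       [ 0.00000000e+00,  0.00000000e+00,  0.00000000e+00,
         1.00000000e+00]])}
```

>>> move_arm([
  {"xyz": [27, -25.5, 0], "roll": 0, "grip": 100},
  {"xyz": [27, -25.5, 0], "roll": 0, "grip": 100},
  {"xyz": [27, -25.5, 0], "roll": 0, "grip": 100},
  {"xyz": [27, -25.5, 0], "roll": 0, "grip": 100},
  {"xyz": [27, -25.5, 0], "roll": 0, "grip": 100},
])

```text
time_s: 1.32
position: [0.2961, -0.4208, 0.2226]
tcp_rot: [[0.941, 0.338, 0.0], [0.338, -0.941, -0.0], [0.0, 0.0, -1.0]]
force: [0.5, -0.1, -0.2]
opening: 0.998
grasp_force: 0.0
```

>>> move_arm([
  {"xyz": [27, -25.5, 0], "roll": 0, "grip": 100},
  {"xyz": [27, -25.5, 0], "roll": 0, "grip": 100},
  {"xyz": [27, -25.5, 0], "roll": 0, "grip": 100},
  {"xyz": [27, -25.5, 0], "roll": 0, "grip": 100},
  {"xyz": [27, -25.5, 0], "roll": 0, "grip": 100},
])

```text
time_s: 1.73
position: [0.38, -0.255, 0.2228]
tcp_rot: [[0.941, 0.338, 0.001], [0.338, -0.941, -0.001], [0.0, 0.001, -1.0]]
force: [1.1, -0.4, -0.2]
opening: 1.003
grasp_force: 0.0
```

>>> move_arm([
  {"xyz": [27, -25.5, 0], "roll": 0, "grip": 100},
  {"xyz": [27, -25.5, 0], "roll": 0, "grip": 100},
  {"xyz": [27, -25.5, 0], "roll": 0, "grip": 100},
  {"xyz": [27, -25.5, 0], "roll": 0, "grip": 100},
  {"xyz": [27, -25.5, 0], "roll": 0, "grip": 100},
])

```text
time_s: 2.15
position: [0.4639, -0.0892, 0.2229]
tcp_rot: [[0.941, 0.339, 0.001], [0.339, -0.941, -0.0], [0.001, 0.001, -1.0]]
force: [0.6, -0.0, 0.1]
opening: 0.999
grasp_force: 0.0
```

>>> move_arm([
  {"xyz": [0, 0, 0], "roll": -0.12, "grip": 100},
  {"xyz": [0, 0, 0], "roll": -0.12, "grip": 100},
  {"xyz": [0, 0, 0], "roll": -0.12, "grip": 100},
  {"xyz": [0, 0, 0], "roll": -0.12, "grip": 100},
  {"xyz": [0, 0, 0], "roll": -0.12, "grip": 100},
])

```text
time_s: 2.57
position: [0.4635, -0.0906, 0.2227]
tcp_rot: [[0.58, 0.815, 0.0], [0.815, -0.58, -0.0], [0.0, 0.0, -1.0]]
force: [-0.1, 0.6, -0.5]
opening: 0.999
grasp_force: 0.0
```

>>> move_arm([
  {"xyz": [0, 0, 0], "roll": -0.12, "grip": 100},
  {"xyz": [0, 0, 0], "roll": -0.12, "grip": 100},
  {"xyz": [0, 0, 0], "roll": -0.12, "grip": 100},
  {"xyz": [0, 0, 0], "roll": -0.12, "grip": 100},
  {"xyz": [0, 0, 0], "roll": -0.12, "grip": 100},
])

```text
time_s: 2.98
position: [0.4634, -0.0908, 0.2227]
tcp_rot: [[0.019, 1.0, 0.0], [1.0, -0.019, -0.0], [-0.0, 0.0, -1.0]]
force: [0.4, -0.3, -0.4]
opening: 0.993
grasp_force: 0.0
```

>>> move_arm([
  {"xyz": [0, 0, 0], "roll": -0.12, "grip": 80},
  {"xyz": [0, 0, 0], "roll": -0.12, "grip": 60},
  {"xyz": [0, 0, 0], "roll": -0.12, "grip": 60},
  {"xyz": [0, 0, 0], "roll": -0.12, "grip": 60},
  {"xyz": [0, 0, 0], "roll": -0.12, "grip": 60},
])

```text
time_s: 3.4
position: [0.4633, -0.0909, 0.2227]
tcp_rot: [[-0.549, 0.836, 0.0], [0.836, 0.549, -0.0], [-0.0, 0.0, -1.0]]
force: [-0.1, 0.4, 0.3]
opening: 0.707
grasp_force: 0.0
```

>>> move_arm([
  {"xyz": [0, 0, 0], "roll": -0.12, "grip": 60},
  {"xyz": [0, 0, 0], "roll": -0.12, "grip": 60},
  {"xyz": [0, 0, 0], "roll": -0.12, "grip": 60},
  {"xyz": [0, 0, 0], "roll": -0.12, "grip": 60},
  {"xyz": [0, 0, 0], "roll": 0, "grip": 60},
])

```text
time_s: 3.82
position: [0.4634, -0.0909, 0.2227]
tcp_rot: [[-0.871, 0.491, 0.0], [0.491, 0.871, -0.0], [-0.0, -0.0, -1.0]]
force: [0.1, -0.0, 0.0]
opening: 0.601
grasp_force: 0.0
```

>>> move_arm([
  {"xyz": [2, 37, 7], "roll": 0, "grip": 60},
  {"xyz": [2, 37, 7], "roll": 0, "grip": 60},
  {"xyz": [2, 37, 8], "roll": 0, "grip": 60},
  {"xyz": [0, 0, 20], "roll": 0, "grip": 60},
  {"xyz": [0, 0, 0], "roll": 0, "grip": 60},
])

```text
time_s: 4.23
position: [0.5114, 0.0108, 0.1781]
tcp_rot: [[-0.87, 0.493, -0.005], [0.493, 0.87, 0.001], [0.005, -0.002, -1.0]]
force: [-0.6, 0.4, -1.1]
opening: 0.6
grasp_force: 0.0
```

```bash
cat >> h.py <<'E'
def wrist(tag):
    s=bot.read_state(); m=bot.camera_model("wrist"); p,d=bot.capture("wrist")
    cv2.imwrite(f"pics/w{tag}.png",p[:,:,::-1])
    K=np.array(m["intrinsics"]); v,u=np.mgrid[0:420,0:560]; a=(u-K[0,2])/K[0,0]; b=(v-K[1,2])/K[1,1]
    r=np.hypot(a,b)+1e-9; t=np.tan(np.minimum(r,1.5)); P=np.stack([a/r*t*d,b/r*t*d,d],-1)
    T=np.array(m["tool_from_camera"]); P=P@T[:3,:3].T+T[:3,3]
    W=P@np.array(s["tcp_rot"]).T+np.array(s["position"]); W[d==0]=np.nan
    return p,d,P,W
E
python3 - <<'E'
from h import *
p,d,P,W=wrist("1")
Q=W[(~np.isnan(W[...,0]))&(P[...,2]>.03)]; x,y,z=Q.T; b=(x>.44)&(x<.57)
sp=Q[b&(abs(y-.01)<.04)&(z>.097)&(z<.115)]; rect(sp,"spade")
e,v=np.linalg.eigh(np.cov(sp[:,:2].T)); print("axis",np.degrees(np.arctan2(v[1,1],v[0,1])),"top",np.percentile(sp[:,2],[50,90]))
rect(Q[b&(abs(y-.01)<.06)&(z>.052)&(z<.065)],"block")
rect(Q[b&(y<-.045)&(y>-.085)&(z>.065)],"lug")
go([.5128,.0098,.075])
E
```

```text
spade 461 [514.   10.8] [ 9.5 29.2] 60.4 mean [513.5  11.  102.3] zmed 102.6
axis 150.88866199063546 top [0.10255936 0.10366737]
block 4138 [514.5  11.5] [69.9 62.4] 84.8 mean [511.6  10.9  55.3] zmed 55.2
lug 356 [505.8 -64. ] [12.4 25.2] 85.5 mean [503.  -62.8  74.6] zmed 75.8
pos [0.5114 0.0097 0.1792] toolx ang 150.43 shift mm [ -1.6   1.  104.2] j6 -71.9
```

View pics/w1.png

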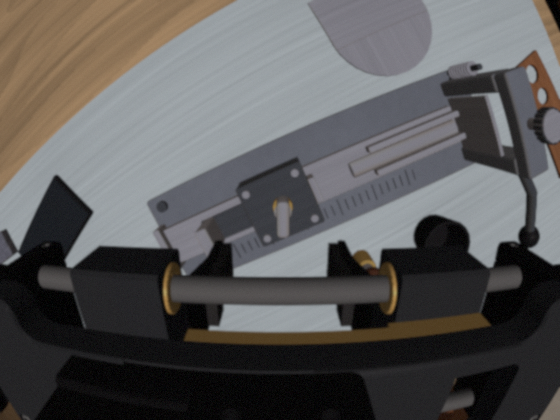

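The wrist picture shows the spade head at (283,220) pointing down-image between the fingers, the lug at (195,240) and the blade frame at right. Measured heights agree (spade top ≈ 103.5 mm, block top ≈ 56 mm). Descending to grasp.

>>> move_arm([
  {"xyz": [-1.4, 1.7, 25], "roll": 0, "grip": 60},
  {"xyz": [0, 0, 25], "roll": 0, "grip": 60},
  {"xyz": [0, 0, 25], "roll": 0, "grip": 60},
  {"xyz": [0, 0, 20], "roll": 0, "grip": 60},
  {"xyz": [0, 0, 9], "roll": 0, "grip": 60},
])

```text
time_s: 4.7
position: [0.5136, 0.0084, 0.0752]
tcp_rot: [[-0.868, 0.496, -0.003], [0.496, 0.868, 0.0], [0.003, -0.001, -1.0]]
force: [-0.5, -0.5, -0.2]
opening: 0.599
grasp_force: 0.0
```

>>> move_arm([
  {"xyz": [0, 0, 0], "roll": 0, "grip": 60},
  {"xyz": [0, 0, 0], "roll": 0, "grip": 30},
  {"xyz": [0, 0, 0], "roll": 0, "grip": 20},
  {"xyz": [0, 0, 0], "roll": 0, "grip": 17},
  {"xyz": [0, 0, 0], "roll": 0, "grip": 15},
])

```text
time_s: 5.12
position: [0.5157, 0.0093, 0.0778]
tcp_rot: [[-0.87, 0.493, 0.002], [0.493, 0.87, -0.0], [-0.002, 0.001, -1.0]]
force: [0.1, 0.7, 0.7]
opening: 0.378
grasp_force: 0.0
```

>>> move_arm([
  {"xyz": [0, 0, 0], "roll": 0, "grip": 0},
  {"xyz": [0, 0, 0], "roll": 0, "grip": 0},
  {"xyz": [0, 0, 0], "roll": 0, "grip": 0},
  {"xyz": [0, 0, 0], "roll": 0, "grip": 0},
  {"xyz": [0, 0, 0], "roll": 0, "grip": 0},
])

```text
time_s: 5.53
position: [0.5156, 0.0098, 0.0769]
tcp_rot: [[-0.87, 0.493, 0.002], [0.493, 0.87, 0.0], [-0.001, 0.001, -1.0]]
force: [1.9, 2.2, 2.1]
opening: 0.112
grasp_force: 30.0
```

```bash
cat > st.py <<'E'
from h import *
s=bot.read_state(); R=np.array(s["tcp_rot"]); print(s["time_s"],np.round(s["position"],4),"a",round(np.degrees(np.arctan2(R[1,0],R[0,0])),2),"F",np.round(s["force"],1),"M",np.round(s["moment"],3),"j",np.round(s["joint_positions"],1),"tau6",np.round(s["tau"][5],3),"op",round(s["opening"]*87,2),"g",round(s["grasp_force"],1))
E
python3 st.py
```

```text
5.5333 [0.5156 0.0098 0.0769] a 150.43 F [1.9 2.2 2.1] M [ 0.494 -0.402  0.007] j [-1.140e+01  3.510e+01  1.048e+02  1.000e-01  4.000e+01 -7.180e+01] tau6 0.024 op 9.77 g 30.0
```

>>> move_arm([
  {"xyz": [0, 0, 0], "roll": 0, "grip": 30},
  {"xyz": [0, 0, 0], "roll": 0, "grip": 30},
  {"xyz": [2, 0, 1.5], "roll": 0, "grip": 30},
  {"xyz": [0, 0, 0], "roll": 0, "grip": 0},
  {"xyz": [0, 0, 0], "roll": 0, "grip": 0},
])

```text
time_s: 5.95
position: [0.5124, 0.0105, 0.0747]
tcp_rot: [[-0.87, 0.493, -0.001], [0.493, 0.87, 0.0], [0.001, -0.001, -1.0]]
force: [0.5, 0.7, -0.1]
opening: 0.208
grasp_force: 0.0
```

>>> move_arm([
  {"xyz": [0, 0, 0], "roll": 0, "grip": 0},
  {"xyz": [0, 0, 0], "roll": 0, "grip": 0},
  {"xyz": [0, 0, 0], "roll": 0, "grip": 0},
  {"xyz": [0, 0, 0], "roll": 0, "grip": 0},
])

```text
time_s: 6.28
position: [0.5132, 0.0106, 0.075]
tcp_rot: [[-0.87, 0.493, 0.0], [0.493, 0.87, 0.0], [-0.0, 0.0, -1.0]]
force: [1.2, 1.9, -2.4]
opening: 0.112
grasp_force: 30.0
```

```bash
python3 st.py
```

```text
6.2833 [0.5132 0.0106 0.075 ] a 150.45 F [ 1.2  1.9 -2.4] M [ 0.369 -0.308 -0.003] j [-11.3  35.2 105.1   0.   39.7 -71.8] tau6 0.029 op 9.72 g 30.0
```

>>> move_arm([
  {"xyz": [0, 0, 0], "roll": 0.1, "grip": 0},
  {"xyz": [0, 0, 0], "roll": 0.1, "grip": 0},
  {"xyz": [0, 0, 0], "roll": 0.1, "grip": 0},
  {"xyz": [0, 0, 0], "roll": 0, "grip": 0},
])

```text
time_s: 6.62
position: [0.5135, 0.0109, 0.075]
tcp_rot: [[-0.684, 0.73, 0.001], [0.73, 0.684, 0.001], [-0.0, 0.001, -1.0]]
force: [1.8, 3.0, -2.5]
opening: 0.111
grasp_force: 30.0
```

```bash
python3 st.py
```

```text
6.6167 [0.5135 0.0109 0.075 ] a 133.14 F [ 1.8  3.  -2.5] M [ 0.605 -0.433  0.042] j [-1.130e+01  3.520e+01  1.051e+02  1.000e-01  3.970e+01 -5.450e+01] tau6 0.605 op 9.62 g 30.0
```

>>> move_arm([
  {"xyz": [0, 0, 0], "roll": 0.1, "grip": 0},
  {"xyz": [0, 0, 0], "roll": 0.1, "grip": 0},
  {"xyz": [0, 0, 0], "roll": 0.1, "grip": 0},
  {"xyz": [0, 0, 0], "roll": 0.1, "grip": 0},
  {"xyz": [0, 0, 0], "roll": 0, "grip": 0},
])

```text
time_s: 7.03
position: [0.5138, 0.0109, 0.075]
tcp_rot: [[-0.348, 0.938, 0.001], [0.938, 0.348, 0.001], [0.0, 0.002, -1.0]]
force: [3.3, 4.8, -3.1]
opening: 0.115
grasp_force: 30.0
```

```bash
python3 st.py
```

```text
7.0333 [0.5138 0.0109 0.075 ] a 110.36 F [ 3.3  4.8 -3.1] M [ 0.722 -0.566  0.011] j [-1.130e+01  3.520e+01  1.051e+02  1.000e-01  3.960e+01 -3.170e+01] tau6 0.605 op 9.97 g 30.0
```

>>> move_arm([
  {"xyz": [0.4, 0.7, -0.3], "roll": 0.1, "grip": 0},
  {"xyz": [0, 0, 0], "roll": 0.1, "grip": 0},
  {"xyz": [0, 0, 0], "roll": 0.1, "grip": 0},
  {"xyz": [0, 0, 0], "roll": 0, "grip": 0},
])

```text
time_s: 7.37
position: [0.5142, 0.011, 0.0751]
tcp_rot: [[-0.057, 0.998, 0.001], [0.998, 0.057, -0.0], [-0.0, 0.001, -1.0]]
force: [3.9, 2.2, -6.3]
opening: 0.114
grasp_force: 30.0
```

```bash
python3 st.py
```

```text
7.3667 [0.5142 0.011  0.0751] a 93.29 F [ 3.9  2.2 -6.3] M [ 0.493 -0.68   0.007] j [-11.2  35.2 105.    0.   39.7 -14.5] tau6 0.604 op 9.9 g 30.0
```

>>> move_arm([
  {"xyz": [0, 0, 0], "roll": 0.1, "grip": 0},
  {"xyz": [0, 0, 0], "roll": 0.1, "grip": 0},
  {"xyz": [0, 0, 0], "roll": 0.1, "grip": 0},
  {"xyz": [0, 0, 0], "roll": 0, "grip": 0},
])

```text
time_s: 7.7
position: [0.5146, 0.011, 0.0751]
tcp_rot: [[0.239, 0.971, 0.002], [0.971, -0.239, -0.0], [0.0, 0.002, -1.0]]
force: [5.0, 1.7, -8.7]
opening: 0.112
grasp_force: 30.0
```

```bash
python3 st.py
```

```text
7.7 [0.5146 0.011  0.0751] a 76.15 F [ 5.   1.7 -8.7] M [ 0.519 -0.864  0.064] j [-11.2  35.2 105.    0.   39.7   2.6] tau6 0.603 op 9.77 g 30.0
```

>>> move_arm([
  {"xyz": [0, 0, 0], "roll": 0.08, "grip": 0},
  {"xyz": [0, 0, 0], "roll": 0, "grip": 0},
])

```text
time_s: 7.87
position: [0.5146, 0.0109, 0.0751]
tcp_rot: [[0.315, 0.949, 0.002], [0.949, -0.315, -0.0], [0.0, 0.002, -1.0]]
force: [4.2, 2.2, -8.4]
opening: 0.112
grasp_force: 30.0
```

```bash
python3 st.py
```

```text
7.8667 [0.5146 0.0109 0.0751] a 71.63 F [ 4.2  2.2 -8.4] M [ 0.455 -0.866  0.053] j [-11.2  35.2 105.    0.   39.7   7.1] tau6 0.418 op 9.74 g 30.0
```

>>> move_arm([
  {"xyz": [0.4, 0.5, 0.7], "roll": 0.08, "grip": 0},
  {"xyz": [0, 0, 0], "roll": 0.08, "grip": 0},
  {"xyz": [0, 0, 0], "roll": 0, "grip": 0},
  {"xyz": [0, 0, 0], "roll": 0, "grip": 0},
])

```text
time_s: 8.2
position: [0.5149, 0.011, 0.075]
tcp_rot: [[0.461, 0.888, 0.001], [0.888, -0.461, -0.001], [0.0, 0.002, -1.0]]
force: [3.3, 1.7, -3.4]
opening: 0.111
grasp_force: 30.0
```

```bash
python3 st.py
```

```text
8.2 [0.5149 0.011  0.075 ] a 62.56 F [ 3.3  1.7 -3.4] M [ 0.206 -0.58   0.052] j [-11.2  35.3 104.9  -0.   39.7  16.2] tau6 0.066 op 9.63 g 30.0
```

>>> move_arm([
  {"xyz": [0, 0.3, 0.3], "roll": 0.08, "grip": 0},
  {"xyz": [0, 0, 0], "roll": 0.08, "grip": 0},
  {"xyz": [0, 0, 0], "roll": 0, "grip": 0},
  {"xyz": [0, 0, 0], "roll": 0, "grip": 0},
])

```text
time_s: 8.53
position: [0.5151, 0.0109, 0.0749]
tcp_rot: [[0.597, 0.802, 0.002], [0.802, -0.597, -0.0], [0.001, 0.002, -1.0]]
force: [2.9, 1.0, 1.5]
opening: 0.112
grasp_force: 30.0
```

```bash
python3 st.py
```

```text
8.5333 [0.5151 0.0109 0.0749] a 53.33 F [2.9 1.  1.5] M [ 0.242 -0.509 -0.   ] j [-11.2  35.3 104.9  -0.   39.7  25.5] tau6 0.069 op 9.72 g 30.0
```

>>> move_arm([
  {"xyz": [0, 0.2, 0], "roll": 0.085, "grip": 0},
  {"xyz": [0, 0, 0], "roll": 0.085, "grip": 0},
  {"xyz": [0, 0, 0], "roll": 0, "grip": 0},
  {"xyz": [0, 0, 0], "roll": 0, "grip": 0},
])

```text
time_s: 8.87
position: [0.5153, 0.0107, 0.0749]
tcp_rot: [[0.725, 0.689, 0.002], [0.689, -0.725, -0.001], [0.001, 0.002, -1.0]]
force: [3.9, 0.3, 3.1]
opening: 0.113
grasp_force: 30.0
```

```bash
python3 st.py
```

```text
8.8667 [0.5153 0.0107 0.0749] a 43.57 F [3.9 0.3 3.1] M [ 0.093 -0.55  -0.004] j [-11.2  35.3 104.9  -0.   39.7  35.2] tau6 0.073 op 9.86 g 30.0
```

>>> move_arm([
  {"xyz": [0.2, 0.2, -0.1], "roll": 0.085, "grip": 0},
  {"xyz": [0, 0, 0], "roll": 0.085, "grip": 0},
  {"xyz": [0, 0, 0], "roll": 0, "grip": 0},
  {"xyz": [0, 0, 0], "roll": 0, "grip": 0},
])

```text
time_s: 9.2
position: [0.5155, 0.0106, 0.0748]
tcp_rot: [[0.831, 0.557, 0.001], [0.557, -0.831, -0.001], [0.001, 0.001, -1.0]]
force: [3.2, -0.4, 3.7]
opening: 0.116
grasp_force: 30.0
```

```bash
python3 st.py
```

```text
9.2 [0.5155 0.0106 0.0748] a 33.83 F [ 3.2 -0.4  3.7] M [-0.053 -0.54   0.037] j [-11.2  35.3 104.9  -0.   39.8  45. ] tau6 0.075 op 10.08 g 30.0
```

>>> move_arm([
  {"xyz": [0.2, 0.2, -0.1], "roll": 0.085, "grip": 0},
  {"xyz": [0, 0, 0], "roll": 0.085, "grip": 0},
  {"xyz": [0, 0, 0], "roll": 0, "grip": 0},
  {"xyz": [0, 0, 0], "roll": 0, "grip": 0},
])

```text
time_s: 9.53
position: [0.5156, 0.0105, 0.0748]
tcp_rot: [[0.913, 0.408, 0.001], [0.408, -0.913, -0.001], [0.001, 0.001, -1.0]]
force: [2.2, -1.0, 5.4]
opening: 0.113
grasp_force: 30.0
```

```bash
python3 st.py
```

```text
9.5333 [0.5156 0.0105 0.0748] a 24.09 F [ 2.2 -1.   5.4] M [-0.313 -0.403  0.011] j [-11.2  35.3 104.8  -0.   39.8  54.7] tau6 0.076 op 9.81 g 30.0
```

>>> move_arm([
  {"xyz": [0.1, 0.2, -0.3], "roll": 0.085, "grip": 0},
  {"xyz": [0, 0, 0], "roll": 0.085, "grip": 0},
  {"xyz": [0, 0, 0], "roll": 0, "grip": 0},
  {"xyz": [0, 0, 0], "roll": 0, "grip": 0},
])

```text
time_s: 9.87
position: [0.5157, 0.0104, 0.0749]
tcp_rot: [[0.969, 0.248, 0.001], [0.248, -0.969, -0.001], [0.0, 0.001, -1.0]]
force: [2.8, -3.3, 2.6]
opening: 0.111
grasp_force: 30.0
```

```bash
python3 st.py
```

```text
9.8667 [0.5157 0.0104 0.0749] a 14.34 F [ 2.8 -3.3  2.6] M [-0.454 -0.501  0.035] j [-11.3  35.3 104.8  -0.   39.9  64.4] tau6 0.077 op 9.65 g 30.0
```

>>> move_arm([
  {"xyz": [0.2, 0.4, 0], "roll": 0.085, "grip": 0},
  {"xyz": [0, 0, 0], "roll": 0.085, "grip": 0},
  {"xyz": [0, 0, 0], "roll": 0, "grip": 0},
  {"xyz": [0, 0, 0], "roll": 0, "grip": 0},
])

```text
time_s: 10.2
position: [0.5158, 0.0102, 0.0749]
tcp_rot: [[0.997, 0.08, 0.0], [0.08, -0.997, -0.0], [0.0, 0.001, -1.0]]
force: [2.0, -3.2, 3.1]
opening: 0.113
grasp_force: 30.0
```

```bash
python3 st.py
```

```text
10.2 [0.5158 0.0102 0.0749] a 4.61 F [ 2.  -3.2  3.1] M [-0.618 -0.457  0.024] j [-11.3  35.3 104.8  -0.   39.9  74.1] tau6 0.077 op 9.83 g 30.0
```

>>> move_arm([
  {"xyz": [0.1, 0.4, -0.1], "roll": 0.085, "grip": 0},
  {"xyz": [0, 0, 0], "roll": 0.085, "grip": 0},
  {"xyz": [0, 0, 0], "roll": 0, "grip": 0},
  {"xyz": [0, 0, 0], "roll": 0, "grip": 0},
])

```text
time_s: 10.53
position: [0.5157, 0.01, 0.0749]
tcp_rot: [[0.996, -0.088, -0.0], [-0.088, -0.996, -0.001], [-0.0, 0.001, -1.0]]
force: [2.0, -2.5, 2.3]
opening: 0.113
grasp_force: 30.0
```

```bash
python3 st.py
```

```text
10.5333 [0.5157 0.01   0.0749] a -5.07 F [ 2.  -2.5  2.3] M [-0.534 -0.519  0.385] j [-11.3  35.3 104.8  -0.   39.9  83.8] tau6 0.427 op 9.81 g 30.0
```

The moment rose to 0.385 N·m, so the screw is bottomed and finger-tight. The bottom lies at about a = +1.3°. I'm backing off to a ≈ 89.5°.

>>> move_arm([
  {"xyz": [0, 0, 0], "roll": 0, "grip": 0},
  {"xyz": [0, 0, 0], "roll": -0.11, "grip": 0},
  {"xyz": [0, 0, 0], "roll": -0.11, "grip": 0},
  {"xyz": [0, 0, 0], "roll": -0.11, "grip": 0},
  {"xyz": [0, 0, 0], "roll": -0.11, "grip": 0},
])

```text
time_s: 10.95
position: [0.5157, 0.0104, 0.0749]
tcp_rot: [[0.939, 0.345, -0.0], [0.345, -0.939, 0.001], [0.0, -0.001, -1.0]]
force: [2.3, -1.8, 1.8]
opening: 0.107
grasp_force: 30.0
```

>>> move_arm([
  {"xyz": [0, 0, 0], "roll": -0.11, "grip": 0},
  {"xyz": [0, 0, 0], "roll": -0.11, "grip": 0},
  {"xyz": [0, 0, 0], "roll": -0.11, "grip": 0},
  {"xyz": [0, 0, 0], "roll": -0.11, "grip": 0},
  {"xyz": [0, 0, 0], "roll": -0.11, "grip": 0},
])

```text
time_s: 11.37
position: [0.5153, 0.0109, 0.0749]
tcp_rot: [[0.62, 0.784, -0.001], [0.784, -0.62, 0.002], [0.001, -0.002, -1.0]]
force: [2.1, 0.7, 3.8]
opening: 0.114
grasp_force: 30.0
```

>>> move_arm([
  {"xyz": [0, 0, 0], "roll": -0.11, "grip": 0},
  {"xyz": [0, 0, 0], "roll": -0.11, "grip": 0},
  {"xyz": [0, 0, 0], "roll": -0.11, "grip": 0},
  {"xyz": [0, 0, 0], "roll": -0.11, "grip": 0},
  {"xyz": [0, 0, 0], "roll": -0.11, "grip": 0},
])

```text
time_s: 11.78
position: [0.5147, 0.0112, 0.0749]
tcp_rot: [[0.119, 0.993, -0.002], [0.993, -0.119, 0.002], [0.002, -0.003, -1.0]]
force: [1.4, -0.0, 4.2]
opening: 0.115
grasp_force: 30.0
```

>>> move_arm([
  {"xyz": [0, 0, 0], "roll": -0.1, "grip": 0},
  {"xyz": [0, 0, 0], "roll": 0, "grip": 0},
  {"xyz": [0, 0, 0], "roll": 0, "grip": 0},
  {"xyz": [0, 0, 0], "roll": 0, "grip": 0},
])

```text
time_s: 12.12
position: [0.5145, 0.011, 0.0748]
tcp_rot: [[0.027, 1.0, -0.003], [1.0, -0.027, 0.002], [0.002, -0.003, -1.0]]
force: [-0.5, 3.1, 4.9]
opening: 0.113
grasp_force: 30.0
```

```bash
python3 st.py
```

```text
12.1167 [0.5145 0.011  0.0748] a 88.45 F [-0.5  3.1  4.9] M [ 0.431 -0.103 -0.074] j [-1.130e+01  3.530e+01  1.048e+02  1.000e-01  4.000e+01 -9.800e+00] tau6 -0.008 op 9.8 g 30.0
```

>>> move_arm([
  {"xyz": [0, 0, 0], "roll": 0, "grip": 50},
  {"xyz": [0, 0, 0], "roll": 0, "grip": 50},
  {"xyz": [0, 0, 0], "roll": 0, "grip": 50},
  {"xyz": [0, 0, 0], "roll": 0, "grip": 50},
  {"xyz": [0, 0, -10], "roll": 0, "grip": 50},
])

```text
time_s: 12.53
position: [0.5141, 0.0103, 0.0836]
tcp_rot: [[0.025, 1.0, -0.005], [1.0, -0.025, 0.001], [0.001, -0.005, -1.0]]
force: [-0.6, -0.3, 0.7]
opening: 0.402
grasp_force: 0.0
```

>>> move_arm([
  {"xyz": [0, 0, -30], "roll": 0, "grip": 50},
  {"xyz": [0, 0, -30], "roll": 0, "grip": 50},
  {"xyz": [0, 0, -30], "roll": 0, "grip": 50},
  {"xyz": [0, 0, 0], "roll": 0, "grip": 50},
  {"xyz": [0, 0, 0], "roll": 0, "grip": 50},
])

```text
time_s: 12.95
position: [0.517, 0.0098, 0.1772]
tcp_rot: [[0.025, 1.0, 0.005], [1.0, -0.025, -0.001], [-0.001, 0.005, -1.0]]
force: [1.5, 0.6, -0.0]
opening: 0.496
grasp_force: 0.0
```

```bash
cat > look.py <<'E'
from h import *
import sys
p,d,P,W=wrist(sys.argv[1])
Q=W[(~np.isnan(W[...,0]))&(P[...,2]>.02)]; x,y,z=Q.T; b=(x>.44)&(x<.57)
sp=Q[b&(abs(y-.02)<.04)&(z>.097)&(z<.115)]; rect(sp,"spade")
e,v=np.linalg.eigh(np.cov(sp[:,:2].T)); print("axis",np.degrees(np.arctan2(v[1,1],v[0,1])))
rect(Q[b&(y<-.035)&(y>-.085)&(z>.068)&(z<.085)],"lug")
lt=Q[b&(y<-.035)&(y>-.085)&(z>.07)&(z<.085)]; print("lug top",np.percentile(lt[:,2],[10,50,90]))
E
python3 look.py 2; python3 st.py
```

```text
spade 467 [514.4   9. ] [29.5  9.4] 88.6 mean [514.4   9.8 102.4] zmed 102.6
axis 88.40080691025629
lug 17 [504.2 -59.4] [ 1.3 19.7] 87.2 mean [502.1 -59.7  68.7] zmed 68.7
13.0 [0.5157 0.01   0.1758] a 88.56 F [-0.6  0.3 -0.1] M [ 0.036 -0.064 -0.035] j [-11.3  25.6 100.5  -0.   53.8  -9.9] tau6 0.002 op 43.5 g 0.0Traceback (most recent call last):
  File "look.py", line 8, in <module>
    lt=Q[b&(y<-.035)&(y>-.085)&(z>.07)&(z<.085)]; print("lug top",np.percentile(lt[:,2],[10,50,90]))
                                                                  ~~~~~~~~~~~~~^^^^^^^^^^^^^^^^^^^^
    return _quantile_unchecked(
        a, q, axis, out, overwrite_input, method, keepdims, weights)
    return _ureduce(a,
                    func=_quantile_ureduce_func,
    ...<5 lines>...
                    overwrite_input=overwrite_input,
                    method=method)
    r = func(a, **kwargs)
    result = _quantile(arr,
                       quantiles=q,
    ...<2 lines>...
                       out=out,
                       weights=wgt)
    slices_having_nans = np.isnan(arr[-1, ...])
                                  ~~~^^^^^^^^^
IndexError: index -1 is out of bounds for axis 0 with size 0
```

View pics/w2.png

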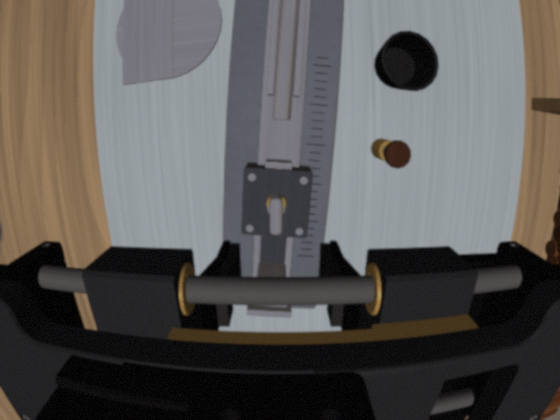

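The wrist picture shows the spade head (276,212) now lying along the bar at 88.4°, with the carriage and gauge (285,60) otherwise unchanged. Next I take the lug across its width.

>>> move_arm([
  {"xyz": [-37, -3.7, 0], "roll": 0, "grip": 60},
  {"xyz": [-37.5, -3.8, 0], "roll": 0, "grip": 60},
  {"xyz": [0, 0, 0], "roll": 0.07, "grip": 60},
  {"xyz": [0, 0, 20], "roll": 0, "grip": 60},
  {"xyz": [0, 0, 0], "roll": 0, "grip": 60},
])

```text
time_s: 13.42
position: [0.5034, -0.0641, 0.1516]
tcp_rot: [[0.097, 0.995, -0.008], [0.995, -0.097, 0.003], [0.002, -0.008, -1.0]]
force: [-0.9, 0.2, -0.2]
opening: 0.599
grasp_force: 0.0
```

>>> move_arm([
  {"xyz": [0, 0, 0], "roll": 0, "grip": 60},
  {"xyz": [0, 0, 0], "roll": 0, "grip": 60},
])

```text
time_s: 13.58
position: [0.5058, -0.0637, 0.1544]
tcp_rot: [[0.094, 0.996, -0.002], [0.996, -0.094, 0.001], [0.001, -0.002, -1.0]]
force: [0.0, -0.9, 0.3]
opening: 0.598
grasp_force: 0.0
```

```bash
python3 st.py; python3 - <<'E'
from h import *
for n in("top",):
    p,d=bot.capture(n); P=cloud(n,d).reshape(-1,3); x,y,z=P.T
    b=(x>.46)&(x<.57); rect(P[b&(y<-.035)&(y>-.085)&(z>.065)&(z<.09)],"lug")
    rect(P[b&(abs(y-.01)<.04)&(z>.092)&(z<.115)],"spade")
go([.5063,-.0643,.047])
E
```

```text
13.5833 [ 0.5058 -0.0637  0.1544] a 84.59 F [ 0.  -0.9  0.3] M [-0.01  -0.096  0.007] j [-19.8  27.2 102.3   0.   50.6 -14.3] tau6 -0.001 op 52.05 g 0.0
lug 0 [0. 0.] [0. 0.] 0.0 mean [nan nan nan] zmed nan
spade 0 [0. 0.] [0. 0.] 0.0 mean [nan nan nan] zmed nan
pos [ 0.5062 -0.0638  0.1548] toolx ang 84.6 shift mm [ -0.6   0.2 107.8] j6 -14.3h.py:13: RuntimeWarning: Mean of empty slice.
  (c,s,a)=cv2.minAreaRect((Q[:,:2]*1000).astype(np.float32)); print(name,len(Q),np.round(c,1),np.round(s,1),round(a,1),"mean",(Q.mean(0)*1000).round(1),"zmed",round(np.median(Q[:,2])*1000,1)); return c
  ret = um.true_divide(
  return _methods._mean(a, axis=axis, dtype=dtype,
  ret = ret.dtype.type(ret / rcount)
```

>>> move_arm([
  {"xyz": [-0.5, 0, 30], "roll": 0, "grip": 60},
  {"xyz": [0, 0, 30], "roll": 0, "grip": 60},
  {"xyz": [0, 0, 30], "roll": 0, "grip": 60},
  {"xyz": [0, 0, 15], "roll": 0, "grip": 60},
  {"xyz": [0, 0, 2], "roll": 0, "grip": 60},
])

```text
time_s: 14.05
position: [0.5047, -0.0636, 0.0457]
tcp_rot: [[0.094, 0.996, -0.005], [0.996, -0.094, 0.002], [0.001, -0.005, -1.0]]
force: [0.5, 0.2, 1.1]
opening: 0.598
grasp_force: 0.0
```

>>> move_arm([
  {"xyz": [0, 0, 0], "roll": 0, "grip": 60},
  {"xyz": [0, 0, 0], "roll": 0, "grip": 45},
  {"xyz": [0, 0, 0], "roll": 0, "grip": 38},
  {"xyz": [0, 0, 0], "roll": 0, "grip": 0},
  {"xyz": [0, 0, 0], "roll": 0, "grip": 0},
])

```text
time_s: 14.47
position: [0.5072, -0.0649, 0.0491]
tcp_rot: [[0.095, 0.996, 0.002], [0.996, -0.095, -0.001], [-0.001, 0.002, -1.0]]
force: [0.1, -0.5, 0.7]
opening: 0.385
grasp_force: 0.0
```

>>> move_arm([
  {"xyz": [0, 0, 0], "roll": 0, "grip": 0},
  {"xyz": [0, 0, 0], "roll": 0, "grip": 0},
  {"xyz": [0, 0, 0], "roll": 0, "grip": 0},
])

```text
time_s: 14.72
position: [0.5077, -0.065, 0.0489]
tcp_rot: [[0.095, 0.995, 0.003], [0.995, -0.095, -0.001], [-0.001, 0.003, -1.0]]
force: [1.9, 1.3, 6.0]
opening: 0.322
grasp_force: 30.0
```

```bash
python3 st.py; python3 - <<'E'
from h import *
p,d,P,W=wrist("3")
a=np.radians(84.5); u=np.array([np.cos(a),np.sin(a)]); n=np.array([u[1],-u[0]])
Q=W[~np.isnan(W[...,0])]; rel=Q[:,:2]-np.array([.514,.0103]); s=rel@u*1000; t=rel@n*1000
for s0 in range(0,260,4):
    m=(abs(s-s0)<2)&(abs(t)<5)
    if m.sum(): print(s0,m.sum(),(np.percentile(Q[m][:,2],[50,95])*1000).round(),end=" | ")
E
```

```text
14.7167 [ 0.5077 -0.065   0.0489] a 84.56 F [1.9 1.3 6. ] M [ 0.164 -0.224  0.064] j [-19.8  37.9 106.2   0.   35.8 -14.4] tau6 0.05 op 28.01 g 30.0
0 324 [103. 104.] | 4 332 [103. 104.] | 8 342 [103. 104.] | 12 189 [102. 104.] | 20 137 [55. 56.] | 24 173 [55. 56.] | 28 147 [54. 56.] | 32 159 [53. 54.] | 40 84 [29. 30.] | 44 123 [29. 30.] | 48 118 [29. 30.] | 52 113 [29. 30.] | 56 116 [29. 31.] | 60 117 [29. 30.] | 64 114 [29. 30.] | 68 58 [29. 31.] |
```

View pics/w3.png

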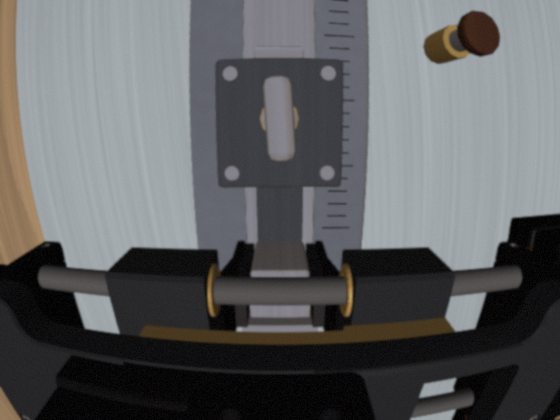

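The wrist picture shows the fingers on the lug (280,285, opening 28.0 mm = lug width), with the spade at (280,118). Sliding up the bar, tool +x.

>>> move_arm([
  {"xyz": [3, 0, 0.5], "roll": 0, "grip": 0},
  {"xyz": [5, 0, 0], "roll": 0, "grip": 0},
  {"xyz": [5, 0, 0], "roll": 0, "grip": 0},
  {"xyz": [5, 0, 0], "roll": 0, "grip": 0},
  {"xyz": [0, 0, 0], "roll": 0, "grip": 0},
])

```text
time_s: 15.18
position: [0.5093, -0.0472, 0.0489]
tcp_rot: [[0.094, 0.996, 0.003], [0.996, -0.094, -0.002], [-0.001, 0.003, -1.0]]
force: [-0.1, -0.1, 10.7]
opening: 0.318
grasp_force: 30.0
```

>>> move_arm([
  {"xyz": [0, 0, 0], "roll": 0, "grip": 0},
  {"xyz": [0, 0, 0], "roll": 0, "grip": 0},
])

```text
time_s: 15.35
position: [0.5093, -0.0473, 0.0489]
tcp_rot: [[0.095, 0.996, 0.003], [0.996, -0.095, -0.001], [-0.001, 0.003, -1.0]]
force: [0.6, 0.0, 9.5]
opening: 0.321
grasp_force: 30.0
```

```bash
python3 st.py; python3 - <<'E'
from h import *
p,d,P,W=wrist("4")
a=np.radians(84.5); u=np.array([np.cos(a),np.sin(a)]); n=np.array([u[1],-u[0]])
Q=W[~np.isnan(W[...,0])]; o=np.array(bot.read_state()["position"])[:2]; rel=Q[:,:2]-o; s=rel@u*1000; t=rel@n*1000
print("from lug grip")
for s0 in range(100,180,3):
    m=(abs(s-s0)<1.5)&(abs(t)<5)
    if m.sum(): print(s0,m.sum(),(np.percentile(Q[m][:,2],[50,95])*1000).round(),end=" | ")
E
```

```text
15.35 [ 0.5093 -0.0473  0.0489] a 84.58 F [0.6 0.  9.5] M [ 0.018 -0.014  0.085] j [-17.8  37.9 106.2  -0.   35.7 -12.4] tau6 0.041 op 27.92 g 30.0
from lug grip
100 129 [55. 56.] | 103 108 [55. 56.] | 106 121 [53. 54.] | 109 79 [53. 54.] | 115 54 [29. 31.] | 118 90 [29. 30.] | 121 89 [29. 30.] | 124 84 [29. 30.] | 127 93 [29. 30.] | 130 250 [38. 45.] | 133 99 [45. 46.] | 136 108 [44. 46.] | 139 9 [44. 44.] |
```

>>> move_arm([
  {"xyz": [4, 0, -1], "roll": 0, "grip": 0},
  {"xyz": [5, 0, 0], "roll": 0, "grip": 0},
  {"xyz": [5, 0, 0], "roll": 0, "grip": 0},
  {"xyz": [3, 0, 0], "roll": 0, "grip": 0},
  {"xyz": [0, 0, 0], "roll": 0, "grip": 0},
])

```text
time_s: 15.82
position: [0.5109, -0.0295, 0.0489]
tcp_rot: [[0.094, 0.996, 0.003], [0.996, -0.094, -0.0], [-0.0, 0.003, -1.0]]
force: [3.2, -1.0, 5.1]
opening: 0.321
grasp_force: 30.0
```

>>> move_arm([
  {"xyz": [1, 0, 0], "roll": 0, "grip": 0},
  {"xyz": [1, 0, 0], "roll": 0, "grip": 0},
  {"xyz": [1, 0, 0], "roll": 0, "grip": 0},
  {"xyz": [0.5, 0, 0], "roll": 0, "grip": 0},
])

```text
time_s: 16.15
position: [0.5112, -0.0268, 0.0489]
tcp_rot: [[0.094, 0.996, 0.002], [0.996, -0.094, -0.001], [-0.001, 0.002, -1.0]]
force: [2.4, -5.3, 5.2]
opening: 0.317
grasp_force: 30.0
```

```bash
python3 st.py; python3 - <<'E'
from h import *
p,d,P,W=wrist("5")
a=np.radians(84.5); u=np.array([np.cos(a),np.sin(a)]); n=np.array([u[1],-u[0]])
o=np.array(bot.read_state()["position"])[:2]
p,d=bot.capture("side")
for nm,Q in(("wrist",W[~np.isnan(W[...,0])]),("side",cloud("side",d).reshape(-1,3))):
    rel=Q[:,:2]-o; s=rel@u*1000; t=rel@n*1000; print(nm)
    for s0 in range(98,280,3):
        m=(abs(s-s0)<1.5)&(abs(t)<5)
        if m.sum(): print(s0,m.sum(),(np.percentile(Q[m][:,2],[50,95])*1000).round(),end=" | ")
E
```

```text
16.15 [ 0.5112 -0.0268  0.0489] a 84.59 F [ 2.4 -5.3  5.2] M [-0.845 -0.385  0.038] j [-15.5  37.9 106.1  -0.   35.8 -10.1] tau6 0.023 op 27.61 g 30.0
wrist
98 128 [55. 56.] | 101 127 [55. 56.] | 104 109 [53. 55.] | 107 120 [53. 54.] | 110 45 [53. 54.] | 113 107 [44. 46.] | 116 110 [45. 46.] | 119 105 [44. 46.] | 122 113 [44. 46.] | 125 104 [45. 46.] | 128 102 [44. 46.] | 131 106 [44. 46.] | 134 101 [44. 46.] | 137 80 [44. 46.] | side
98 1 [57. 57.] | 101 3 [59. 60.] | 104 2 [55. 57.] | 107 2 [49. 56.] | 110 5 [47. 53.] | 113 1 [59. 59.] | 116 3 [44. 49.] | 119 3 [45. 47.] | 122 1 [46. 46.] | 125 1 [46. 46.] | 128 3 [46. 47.] | 134 3 [42. 46.] | 137 2 [43. 44.] | 140 3 [42. 44.] | 143 1 [44. 44.] | 146 2 [45. 45.] | 149 2 [46. 47.] | 152 2 [44. 46.] | 155 1 [48. 48.] | 158 1 [42. 42.] | 161 2 [47. 47.] | 164 2 [45. 47.] | 167 1 [42. 42.] | 170 3 [45. 50.] | 173 1 [42. 42.] | 176 4 [43. 45.] | 179 1 [40. 40.] | 182 2 [46. 47.] | 185 1 [47. 47.] | 188 1 [47. 47.] | 191 3 [44. 47.] | 194 1 [43. 43.] | 197 1 [43. 43.] | 200 2 [49. 51.] | 203 2 [46. 48.] | 206 1 [44. 44.] | 209 1 [40. 40.] | 212 2 [45. 46.] | 239 3 [160. 162.] | 242 4 [159. 160.] | 245 2 [162. 164.] | 248 2 [ 91. 156.] | 251 6 [162. 163.] | 254 6 [134. 162.] | 257 7 [134. 160.] | 260 6 [147. 164.] | 263 10 [132. 164.] | 266 6 [127. 163.] | 269 1 [19. 19.] | 272 3 [14. 16.] | 275 2 [13. 15.] | 278 2 [6. 7.] |
```

>>> move_arm([
  {"xyz": [0.5, 0, 0], "roll": 0, "grip": 0},
  {"xyz": [0.5, 0, 0], "roll": 0, "grip": 0},
  {"xyz": [0.5, 0, 0], "roll": 0, "grip": 0},
  {"xyz": [0.5, 0, 0], "roll": 0, "grip": 0},
])

```text
time_s: 16.58
position: [0.5114, -0.025, 0.0489]
tcp_rot: [[0.094, 0.996, 0.002], [0.996, -0.094, -0.001], [-0.001, 0.003, -1.0]]
force: [1.6, -5.0, 5.6]
opening: 0.314
grasp_force: 30.0
```

```bash
python3 st.py
```

```text
16.5833 [ 0.5114 -0.025   0.0489] a 84.58 F [ 1.6 -5.   5.6] M [-0.854 -0.309  0.028] j [-1.530e+01  3.790e+01  1.061e+02 -1.000e-01  3.590e+01 -9.800e+00] tau6 0.022 op 27.34 g 30.0
```

>>> move_arm([
  {"xyz": [0.5, 0, 0], "roll": 0, "grip": 0},
  {"xyz": [0.5, 0, 0], "roll": 0, "grip": 0},
  {"xyz": [0.5, 0, 0], "roll": 0, "grip": 0},
])

```text
time_s: 16.83
position: [0.5115, -0.0236, 0.0489]
tcp_rot: [[0.094, 0.996, 0.002], [0.996, -0.094, -0.001], [-0.001, 0.002, -1.0]]
force: [1.2, -4.6, 5.4]
opening: 0.321
grasp_force: 30.0
```

```bash
python3 st.py
```

```text
16.8333 [ 0.5115 -0.0236  0.0489] a 84.58 F [ 1.2 -4.6  5.4] M [-0.898 -0.408 -0.035] j [-1.510e+01  3.790e+01  1.061e+02 -1.000e-01  3.590e+01 -9.700e+00] tau6 0.022 op 27.89 g 30.0
```

>>> move_arm([
  {"xyz": [0.5, 0, 0], "roll": 0, "grip": 0},
  {"xyz": [0.5, 0, 0], "roll": 0, "grip": 0},
  {"xyz": [0.5, 0, 0], "roll": 0, "grip": 0},
])

```text
time_s: 17.08
position: [0.5116, -0.022, 0.0489]
tcp_rot: [[0.094, 0.996, 0.002], [0.996, -0.094, -0.001], [-0.001, 0.002, -1.0]]
force: [1.7, -5.0, 5.5]
opening: 0.319
grasp_force: 30.0
```

```bash
python3 st.py
```

```text
17.0833 [ 0.5116 -0.022   0.0489] a 84.58 F [ 1.7 -5.   5.5] M [-0.837 -0.406  0.025] j [-1.500e+01  3.790e+01  1.061e+02 -1.000e-01  3.590e+01 -9.500e+00] tau6 0.022 op 27.71 g 30.0
```

>>> move_arm([
  {"xyz": [0.5, 0, 0], "roll": 0, "grip": 0},
  {"xyz": [0.5, 0, 0], "roll": 0, "grip": 0},
  {"xyz": [0.5, 0, 0], "roll": 0, "grip": 0},
])

```text
time_s: 17.33
position: [0.5117, -0.0206, 0.0489]
tcp_rot: [[0.094, 0.996, 0.002], [0.996, -0.094, -0.001], [-0.001, 0.002, -1.0]]
force: [1.4, -5.1, 5.0]
opening: 0.318
grasp_force: 30.0
```

```bash
python3 st.py
```

```text
17.3333 [ 0.5117 -0.0206  0.0489] a 84.58 F [ 1.4 -5.1  5. ] M [-0.9   -0.352  0.04 ] j [-1.480e+01  3.790e+01  1.061e+02 -1.000e-01  3.590e+01 -9.300e+00] tau6 0.022 op 27.68 g 30.0
```

>>> move_arm([
  {"xyz": [0.5, 0, 0], "roll": 0, "grip": 0},
  {"xyz": [0.5, 0, 0], "roll": 0, "grip": 0},
  {"xyz": [0.5, 0, 0], "roll": 0, "grip": 0},
])

```text
time_s: 17.58
position: [0.5119, -0.0194, 0.0489]
tcp_rot: [[0.094, 0.996, 0.002], [0.996, -0.094, -0.002], [-0.002, 0.002, -1.0]]
force: [0.9, -8.2, 7.1]
opening: 0.317
grasp_force: 30.0
```

```bash
python3 st.py
```

```text
17.5833 [ 0.5119 -0.0194  0.0489] a 84.62 F [ 0.9 -8.2  7.1] M [-1.405 -0.305 -0.041] j [-1.460e+01  3.790e+01  1.061e+02 -1.000e-01  3.590e+01 -9.200e+00] tau6 -0.002 op 27.6 g 30.0
```

>>> move_arm([
  {"xyz": [0.2, 0, 0], "roll": 0, "grip": 0},
  {"xyz": [0.2, 0, 0], "roll": 0, "grip": 0},
  {"xyz": [0, 0, 0], "roll": 0, "grip": 0},
  {"xyz": [0, 0, 0], "roll": 0, "grip": 0},
])

```text
time_s: 17.92
position: [0.5119, -0.0194, 0.0489]
tcp_rot: [[0.094, 0.996, 0.002], [0.996, -0.094, -0.002], [-0.002, 0.002, -1.0]]
force: [0.4, -8.7, 4.8]
opening: 0.321
grasp_force: 30.0
```

```bash
python3 st.py
```

```text
17.9167 [ 0.5119 -0.0194  0.0489] a 84.6 F [ 0.4 -8.7  4.8] M [-1.316 -0.262 -0.017] j [-14.6  37.9 106.1  -0.2  35.9  -9.1] tau6 0.008 op 27.89 g 30.0
```

The carriage has stopped advancing and the force rose to 8.7 N, about 4 N of it friction. The gauge travelled about 8 mm, so it is nipped. Letting go.

>>> move_arm([
  {"xyz": [0, 0, 0], "roll": 0, "grip": 45},
  {"xyz": [0, 0, 0], "roll": 0, "grip": 60},
  {"xyz": [0, 0, 0], "roll": 0, "grip": 60},
  {"xyz": [0, 0, 0], "roll": 0, "grip": 60},
  {"xyz": [0, 0, -10], "roll": 0, "grip": 60},
])

```text
time_s: 18.33
position: [0.5086, -0.0171, 0.057]
tcp_rot: [[0.095, 0.995, -0.006], [0.995, -0.095, 0.002], [0.001, -0.006, -1.0]]
force: [-0.0, -0.0, -0.1]
opening: 0.569
grasp_force: 0.0
```

>>> move_arm([
  {"xyz": [0, 0, -30], "roll": 0, "grip": 60},
  {"xyz": [0, 0, -30], "roll": 0, "grip": 60},
  {"xyz": [-20, 0, -30], "roll": 0, "grip": 60},
  {"xyz": [-30, 0, 0], "roll": 0, "grip": 60},
  {"xyz": [0, 0, 0], "roll": 0, "grip": 60},
])

```text
time_s: 18.75
position: [0.5079, -0.0715, 0.1512]
tcp_rot: [[0.097, 0.995, 0.006], [0.995, -0.097, -0.004], [-0.003, 0.006, -1.0]]
force: [-0.1, 0.3, 0.0]
opening: 0.601
grasp_force: 0.0
```

```bash
python3 st.py; python3 - <<'E'
from h import *
p,d,P,W=wrist("6")
Q=W[(~np.isnan(W[...,0]))&(P[...,2]>.02)]
a=np.radians(84.5); u=np.array([np.cos(a),np.sin(a)]); n=np.array([u[1],-u[0]])
rel=Q[:,:2]-np.array([.5119,-.0194]); s=rel@u*1000; t=rel@n*1000
sp=Q[(abs(s-75)<25)&(abs(t)<25)&(Q[:,2]>.097)&(Q[:,2]<.115)]; rect(sp,"spade")
for s0 in range(98,250,4):
    m=(abs(s-s0)<2)&(abs(t)<5)
    if m.sum(): print(s0,m.sum(),(np.percentile(Q[m][:,2],[50,95])*1000).round(),end=" | ")
E
```

```text
18.75 [ 0.5079 -0.0715  0.1512] a 84.46 F [-0.1  0.3  0. ] M [-0.022 -0.136 -0.001] j [-2.050e+01  2.750e+01  1.024e+02 -1.000e-01  4.970e+01 -1.480e+01] tau6 -0.284 op 52.26 g 0.0
spade 658 [518.6  53.7] [29.8 10.5] 88.2 mean [518.6  53.1 102.4] zmed 102.6
102 18 [55. 55.] | 106 61 [53. 54.] | 110 13 [53. 54.] | 114 54 [44. 46.] | 118 51 [45. 46.] | 122 48 [44. 45.] | 126 3 [43. 43.] |
```

View pics/w6.png

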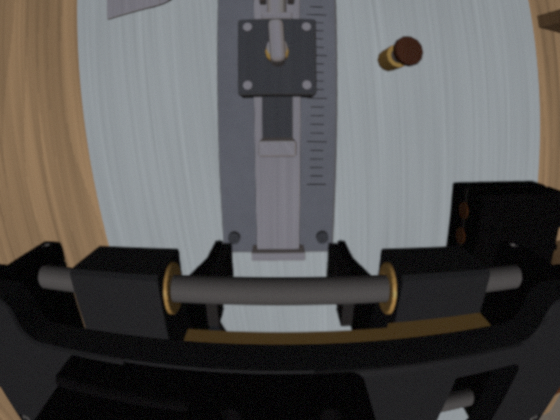

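The picture shows the spade head (276,45) still at 88°, the stop face against the gauge at the top (278,5), and the lug (278,148) free of the gripper. Handing in.

```bash
python3 -c "
from rig import bot
print(bot.hand_in())"
```

```text
the job is handed in; nothing more can be done
None
```

The job is handed in; no verdict came back. I turned the thumbscrew in until it bottomed (0.385 N·m) and backed it off about 87°. I then slid the carriage up until the gauge was nipped at about 4–5 N; blade contact was judged by feel, not seen. The gripper is clear of everything.

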